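Lift the toy chest's lid off its hinges

TASK

Take the lid off the wooden toy chest so that the children can reach in: swing it up on its hinges until it stands upright, lift it straight up off its pins without forcing it, and stand it hinge edge down in the middle of the low wooden rack. Let go of it there, and leave everything else on the shelf alone.

Things in the scene. Friction and masses are not known exactly. Their poses are not given: they have to be found in the camera images.
- chest: Open walnut toy chest, fixed, 100 deep (its x) x 200 wide (its y) x 95 high, walls 8 mm. Origin: centre of its underside. Its front (-x) faces roughly to the robot, the hinge runs along the back (+x), 20 mm behind the back wall.
- hinge (a point): Middle of the hinge axis, along the chest's y, 70 mm behind the chest's centre, 100 mm above the shelf. Two brackets at y = +-50 mm each carry a flat-sided steel pin that points outward along y (y = +-54 to +-79 mm), 8 mm thick along the chest's x and 14 mm tall, rounded top and bottom.
- rest (a point): Middle of a steel rest bar on the chest, 8 mm thick, 64 mm long along y, 19.5 mm behind and 75 mm above the hinge axis. The opened lid leans back on it, about 10 degrees past vertical, and stays there.
- lid: The chest's loose walnut lid, 0.15 to 0.31 kg. Plate 10 mm thick, 200 wide (its y). Origin on its hinge axis, mid width and thickness; +x runs along the plate to the lip (plate from x = 11.5 to 145 mm), +z is the outer face, up when shut. Shut, it rests on the rim and swings freely; its lip overhangs the front wall by 25 mm, underside 95 mm above the shelf. No handle, no overhang at the sides.
- lip (a point): Middle of the lid's free (front) edge, 145 mm from the hinge axis, mid-thickness.
- neck (a point): Middle of the lid's knuckle end, x = -11.5 mm in the lid. Two knuckles (y = +-55 to +-76 mm, 23 mm thick) wrap the pins: bore 15 mm wide, with up to 3.5 mm play across the plate, open at the end away from the lip by a 10 mm neck with rounded edges that centres itself. The flat pins pass the neck only when the lid is within about 15 degrees of vertical; raised 22 mm it is free.
- rack: Low wooden rack, fixed: a trough open at both ends, 52 deep (its x) x 220 long (its y); floor 12 mm above the shelf, slot 40 mm wide between a front wall 45 mm high (towards the robot) and a back wall 70 mm high, walls 6 mm thick. Origin: centre of its underside. The lid standing in it on its knuckles has its origin about 24 mm above the shelf.
- vase: Black vase, 170 tall, 80 across, standing behind (bystander); origin at the centre of its underside.
- jar: Blue marble jar with clip lid, 80 tall, 75 across (bystander); origin at the centre of its underside.
- figurine: Brass-tone figurine, 100 tall, 60 across (bystander); origin at the centre of its underside.
- remote_holder: Holder with two beige remotes fast in it, 60 x 125, 170 tall overall (bystander); origin at the centre of its underside.
- book: Book lying flat, 130 x 190 x 22 (bystander); origin at the centre of its underside.
- mug: White mug, 85 tall, 76 across with a handle (bystander); origin at the centre of its underside.
- dock: Charging dock with a small press button on top, fixed, 75 x 50 mm, 45 mm tall with the button (bystander); origin at the centre of its underside.
Not all that is in view belongs to the job. Of the things shaped like the rack, the wooden one is meant.

How it is judged:
By the outcome, as a careful person would: the job done as asked, in the order asked, and still so for the second after the job is handed in, with the robot touching nothing.
It also fails if it takes over 69 s, if anything falls off the work surface, if the arm or the gripper's body presses on something with over 40 N, if the wrist force passes 120 N, or if a joint passes its speed limit or range.

ROBOT

A 7-joint arm with a two-finger parallel gripper is mounted at the origin on the work surface. World frame = base frame: x ahead of the robot, y to its left, z up, the work surface at z = 0. Lengths are in mm, angles in rad, forces in N, time in s.
With the tool pointing down it reaches from about 400 to 875 mm from the base axis. Payload 4.4 kg.
Tool frame: the origin (TCP) lies at the very end of the fingers, on their centre line; the grasp point (between the pads) lies 19 mm behind it; z points along the fingers, y is the line along which they close (so a half turn about z gives the same grasp; the last joint's range is limited). The gripper opens to 85 mm and grips with 20 to 120 N. Pads are 22 mm wide; open, the fingers measure 114 mm over their backs; the gripper's body (76 mm by 85 mm) begins 54 mm behind the grasp point. The pads swing forward as they close: fully open they stand 13 mm farther back than shut.
Start: joints at [-1.31, 0.628, 0.038, 1.517, -0.027, 0.996, -0.02], TCP at [208.636, 615.621, 231.313] pointing down, gripper open.
Joint ranges: [-3.06, 3.06], [-0.37, 2.12], [-1.25, 1.32], [0.18, 2.47], [-1.1, 4.24], [0.23, 1.98], [-2.94, 2.94]. Speed limits (rad/s): [2.57, 2.57, 3.14, 3.14, 3.14, 3.14, 3.14].

INTERFACE

Orientations are given as [roll, pitch, yaw] about the fixed x, y, z axes, in that order (R = Rz(yaw) Ry(pitch) Rx(roll)).
In Python, from cell import ctrl gives the robot as it stands.
- The arm moves only by the tool step_arm, never from a script. Its argument "series" is a list that holds one entry, the list of rows, each a list of 7 numbers: the turn, a rotation vector about the tool's x, y, z as a fraction of full scale, then the shift along the tool's x, y, z as a fraction of full scale, then the closure, from 0 (fully open) to 1 (shut). In form: [[[ax, ay, az, tx, ty, tz, gripper], ...]]. A call has 1 to 12 rows; each row shifts and turns the commanded pose from where the row before left it, along the tool's axes as they then stand; what a row does not reach is not made up. Full scale, the value 1, is 150 mm for a shift and 45 degrees for a turn. A row lasts 1/10 s, in which the tool goes at most 50 mm and 8.59 degrees, less where a joint would pass 70% of its speed; a pose out of reach is approached as far as the arm can. A call with a number of a shift or a turn outside -1 to 1 is refused whole. A call with a gripper value outside its range is refused whole. The fingers move at their own pace and stop on an object; the grip force is fixed at half the most. Time passes only in rows, so rows that do not move let the fingers close. It gives the time, the measured TCP pose, the force, the opening and the grip force at its end, in the units of the state.
- ctrl.read_state(): the state, without advancing time (a new reading comes with each control period).
- ctrl.get_image(name): name is "scene" or "top"; returns a dict with "img" (420x560x3 uint8, red, green, blue), "fx", "fy", "cx", "cy" (pixels), "dist" ([k1, k2, p1, p2, k3] as OpenCV has them; the pictures are not rectified), "R" (3x3) and "t" (3): a world point X has camera coordinates R X + t. Camera axes: x right, y down, z forward; pixel columns grow to the right and rows downward; lengths in mm; the calibration is good to about 2 mm. A picture is of the moment at which its call begins. There is no depth.
- ctrl.finish_job(): hands the job in; it is judged then, once.
Trained networks look in a picture, given as the dict that the camera call returned (one of the last four; its "shot" number tells which), for a name from the list of things; names that differ only in an ending like _2 or _b are one class to them, and where a whole thing is asked for, a point or a joint stands for the part that bears it (a point fixed in the world has none). Each returns a list of dicts, best first, with "score" (0 to 1); they miss things now and then, are a little off and sometimes report something else, mostly with a low value. They report only what shows in the picture. A call takes as long as a camera call. They do not tell look-alikes from the thing itself.
- ctrl.recognise(picture, thing): "centre" ([column, row] in pixels, amid what is visible of it).
The state is a dict: "clock": time; "qpos": joint angles; "qd": joint speeds; "tau": joint torques, N m; "eef_pos": TCP position; "tool_rot": TCP orientation; "force": force on the tool from outside, world axes, zero at the start; "torque": the same for the moment, N m; "width": finger opening in mm; "gripper_force": force on a finger pad.
Only numpy, scipy, OpenCV 4.12 (cv2) and the standard library are available. Lean on these libraries where they do the work, as an engineer would, in place of code of your own. Each camera call takes 0.05 s, during which the arm holds its last target. There are 200 camera calls.

## Working session

There is one attempt and no reset: what is moved stays moved. The work goes in short steps, Python scripts to look and compute and a tool call to move; the robot and the scene stay as the last step left them, time stands still between calls to the robot, and variables do not carry over. Pictures are saved under pics/ and viewed, at most 13 in all, crops included, and the job is handed in when it is done.

Besides the shell and the picture viewer there is one more tool, called after "Call:" as name(argument=value, ...) on one line, values as JSON. step_arm: Moves the arm, as the interface text tells. Shift numbers are shares of 150 mm and turn numbers shares of 45 degrees, none past 1 either way. Its arguments: {"type":"object","properties":{"series":{"type":"array","items":{"type":"array","items":{"type":"array","items":{"type":"number","minimum":-1,"maximum":1}}}}},"required":["series"]}

```bash
ls; mkdir -p pics; python3 - <<'E'
from cell import ctrl
import cv2,numpy as np
s=ctrl.read_state();print(s)
for n in("scene","top"):
    p=ctrl.get_image(n);cv2.imwrite(f"pics/{n}0.png",p["img"][:,:,::-1])
    print(n,p["fx"],p["fy"],p["cx"],p["cy"],p["dist"],np.array(p["R"]).tolist(),p["t"])
    for k in["chest","lid","lip","hinge","rest","neck","rack","vase","jar","figurine","remote_holder","book","mug","dock"]:
        print(k,[(np.round(d["centre"]).tolist(),round(d["score"],2)) for d in ctrl.recognise(p,k)][:3])
E
```

```text
pics
{'clock': 0.0, 'qpos': array([-1.30979181,  0.62934331,  0.03847524,  1.51837536, -0.02701703,
        0.99631167, -0.01997517]), 'qd': array([ 0.00047834, -0.00101856,  0.00194394, -0.00051257,  0.00084226,
       -0.00051352, -0.00070925]), 'tau': array([-1.07521406e-03, -5.63411915e+01,  1.22673512e+00, -1.93443561e+01,
        1.13329102e-02,  1.05344082e-02,  1.18767183e-07]), 'eef_pos': array([208.44516085, 615.00199672, 230.38918187]), 'tool_rot': array([-3.13967414e+00,  3.07103978e-05,  2.81477663e+00]), 'force': array([-0.23440771, -0.15859907, -0.61520595]), 'torque': array([-0.00555572, -0.08802111,  0.0383882 ]), 'gripper_force': 0.0, 'width': 85.01134834298168}
scene 526.1549148389943 526.1549148389943 282.62313542660047 208.81821193439777 [-0.19328894  0.          0.          0.          0.        ] [[0.3701415767050138, 0.9288056287638777, -0.017757172378054062], [0.6392817185599805, -0.2685382559919432, -0.7205595668532919], [-0.6740282616547498, 0.25535721851035104, -0.6931656320428274]] [-182.00589012 -251.18679886 1964.86191899]
chest [([336.0, 212.0], 0.65)]
[... 799 characters left out ...]
2292247283203, -0.006568762924369837, -0.9961846527215377]] [ -14.18531846  528.41650511 1372.76211969]
chest [([193.0, 192.0], 0.76), ([178.0, 139.0], 0.5)]
lid [([204.0, 224.0], 0.67)]
lip [([206.0, 228.0], 0.96), ([193.0, 189.0], 0.49)]
hinge [([211.0, 192.0], 0.56)]
rest [([192.0, 192.0], 0.78)]
neck [([193.0, 190.0], 0.7)]
rack [([187.0, 307.0], 0.72), ([338.0, 287.0], 0.59), ([336.0, 211.0], 0.57)]
vase [([264.0, 138.0], 0.95)]
jar [([273.0, 262.0], 0.67)]
figurine [([325.0, 147.0], 0.53), ([128.0, 183.0], 0.21)]
remote_holder [([126.0, 182.0], 0.87)]
book [([181.0, 142.0], 0.68)]
mug [([419.0, 196.0], 0.87), ([200.0, 188.0], 0.73)]
dock [([268.0, 201.0], 0.74), ([178.0, 138.0], 0.51)]
```

```bash
python3 - <<'E'
import cv2
a=cv2.imread("pics/scene0.png");b=cv2.imread("pics/top0.png")
cv2.imwrite("pics/s1.png",cv2.resize(a[110:350,90:470],None,fx=2.1,fy=2.1,interpolation=2))
cv2.imwrite("pics/t1.png",cv2.resize(b[100:360,90:450],None,fx=2.2,fy=2.2,interpolation=2))
E
```

```text
(no output)
```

View pics/s1.png

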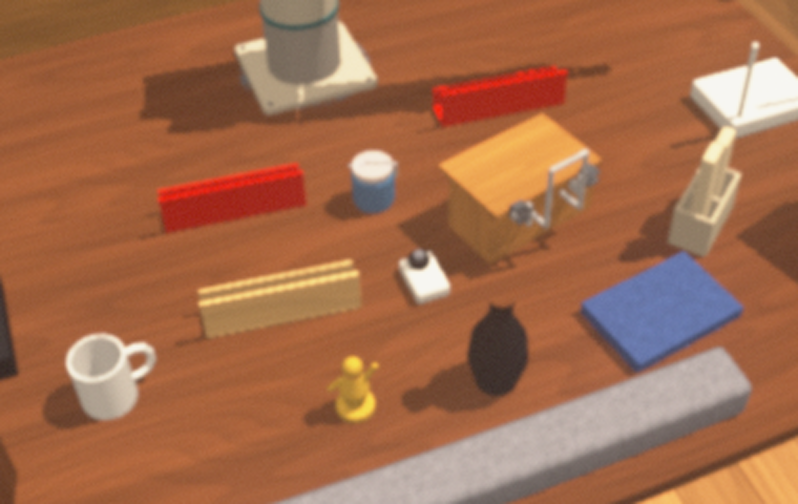

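View pics/t1.png

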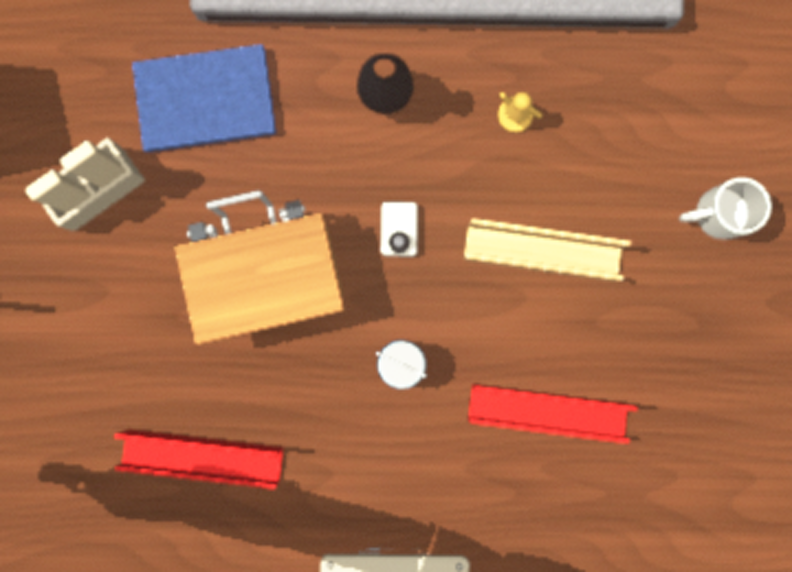

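Top view (full px): lid centred near (208,226), its hinge away from the robot. The wooden rack is at about (339,214), and the two red troughs are decoys. The dock sits between chest and rack, with the jar in front. I'll fit the poses by silhouette in both views.

```bash
cat > h.py <<'E'
from cell import ctrl
import cv2,numpy as np
from scipy.optimize import minimize
def proj(c,P):
    return cv2.projectPoints(np.array(P,float).reshape(-1,1,3),cv2.Rodrigues(np.array(c["R"]))[0],np.array(c["t"],float),
      np.array([[c["fx"],0,c["cx"]],[0,c["fy"],c["cy"]],[0,0,1.]]),np.array(c["dist"]))[0].reshape(-1,2)
def box(x0,x1,y0,y1,z0,z1): return np.array([[x,y,z] for x in(x0,x1) for y in(y0,y1) for z in(z0,z1)],float)
def place(B,q):
    c,s=np.cos(q[2]),np.sin(q[2]); return B@np.array([[c,s,0],[-s,c,0],[0,0,1]])+[q[0],q[1],0]
RACK=[box(-26,26,-110,110,0,12),box(-26,-20,-110,110,0,45),box(20,26,-110,110,0,70)]
CHEST=[box(-50,50,-100,100,0,95),box(-75,58.5,-100,100,95,105)]
def sil(c,B,q,S=4):
    m=np.zeros((420*S,560*S),np.uint8)
    for b in B:
        h=cv2.convexHull((((proj(c,place(b,q))+.5)*S-.5)).astype(np.float32))
        cv2.fillConvexPoly(m,np.round(h).astype(np.int32),255)
    return cv2.resize(m,(560,420),interpolation=cv2.INTER_AREA)/255.
def mask(c,seed,lo):
    hsv=cv2.cvtColor(c["img"],cv2.COLOR_RGB2HSV)
    m=((hsv[...,0]>=lo)&(hsv[...,0]<32)&(hsv[...,1]>60)&(hsv[...,2]>60)).astype(np.uint8)
    m=cv2.morphologyEx(m,cv2.MORPH_OPEN,np.ones((3,3)))
    n,l,st,_=cv2.connectedComponentsWithStats(m)
    k=l[seed[1],seed[0]]; print("mask",hsv[seed[1],seed[0]],st[k]); return (l==k).astype(float)
def fit(views,B,q0):
    def f(q): return sum(np.abs(sil(c,B,q)-m).sum() for c,m in views)
    D=np.array([12,12,.08]); r=None;q=np.array(q0,float)
    for sc in(1,.4):
        r=minimize(f,q,method="Nelder-Mead",options=dict(initial_simplex=np.vstack([q]+[q+sc*D*np.eye(3)[i] for i in range(3)]),xatol=.05,fatol=.3,maxiter=120)); q=r.x
    return q,r.fun
E
python3 - <<'E'
from h import *
s=ctrl.get_image("scene");t=ctrl.get_image("top")
hs=cv2.cvtColor(t["img"],cv2.COLOR_RGB2HSV);print("table",hs[240,290],hs[330,300],hs[200,400])
vis=[v["img"][:,:,::-1].copy() for v in(s,t)]
for name,B,seeds,q0,lo in(("chest",CHEST,((330,190),(208,226)),(540,200,.216),12),("rack",RACK,((224,258),(335,213)),(570,-150,-.136),14)):
    ms=[mask(v,sd,lo) for v,sd in zip((s,t),seeds)]
    for sel in((0,1),(1,)):
        q,e=fit([((s,t)[i],ms[i]) for i in sel],B,q0);print(name,sel,np.round(q,3),e)
        if len(sel)==2: qb=q
    for v,c,m in zip(vis,(s,t),ms):
        cs,_=cv2.findContours(m.astype(np.uint8),0,1);cv2.drawContours(v,cs,-1,(255,255,0),1)
        for b in B: cv2.polylines(v,[cv2.convexHull(proj(c,place(b,qb)).astype(np.float32)).astype(int)],True,(0,255,0),1)
a=cv2.resize(vis[0][130:280,180:400],None,fx=1.8*1.8,fy=1.8*1.8)[:300*2,:]
b=cv2.resize(vis[1][170:270,150:390],None,fx=3,fy=3)
a=cv2.resize(a,(440,300));o=np.zeros((600,720,3),np.uint8);o[:300,:440]=a;o[300:,:]=b;cv2.imwrite("pics/fit.png",o)
E
```

```text
table [ 11 152 169] [ 11 152 171] [ 15  63 177]
mask [ 16 165 239] [ 298  163   79   73 3250]
mask [ 17 141 247] [ 169  197   78   60 3374]
chest (0, 1) [4.90307e+02 1.88297e+02 2.37000e-01] 636.0156862745098
chest (1,) [4.90756e+02 1.88927e+02 2.39000e-01] 143.3686274509804
mask [ 16 136 169] [ 184  234   78   37 1836]
mask [ 28  67 255] [ 301  199   76   29 1278]
rack (0, 1) [ 5.30304e+02 -2.04409e+02 -1.33000e-01] 304.5725490196079
rack (1,) [ 5.31293e+02 -2.06888e+02 -1.30000e-01] 202.05882352941174
```

View pics/fit.png

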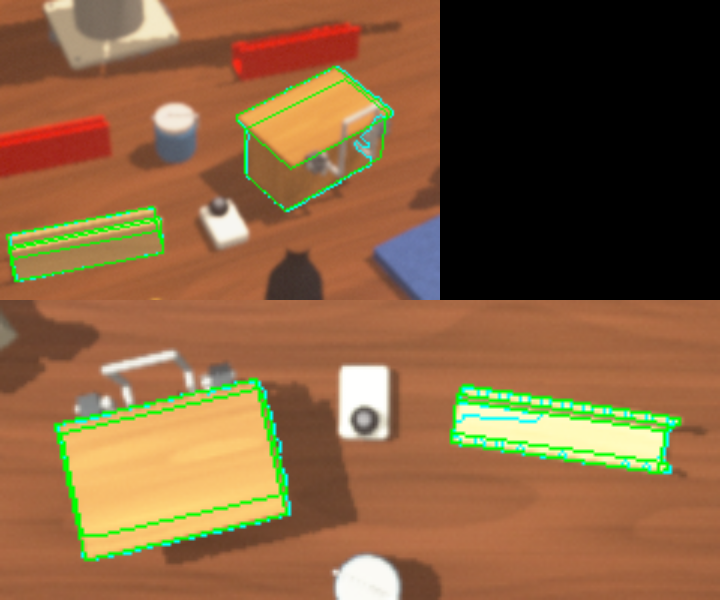

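Both fits are good: chest at (490.5, 188.5) with yaw 13.6°, rack at (530.6, -205.3) with yaw -7.6°. I'll add a row planner and move in front of the lip, tilted.

```bash
cat >> h.py <<'E'
from scipy.spatial.transform import Rotation as Ro, Slerp
QC=np.array([490.5,188.5,.238]);QR=np.array([530.6,-205.3,-.132])
def tool(yaw,al): return Ro.from_euler("z",yaw+np.pi/2)*Ro.from_euler("x",np.pi)*Ro.from_euler("x",-al,degrees=True)
def cur():
    s=ctrl.read_state(); return s,Ro.from_euler("xyz",s["tool_rot"]),np.array(s["eef_pos"])
def wp(q,p): return place(np.array([p],float),q)[0]
def plan(path,g,vmax=40,amax=7,start=None):
    """path: list of (Rotation, world pos)"""
    _,R,p=cur() if start is None else (0,)+start
    rows=[]
    for R2,p2 in path:
        rv=(R.inv()*R2).magnitude()*57.3
        n=max(1,int(np.ceil(max(np.linalg.norm(p2-p)/vmax,rv/amax))))
        sl=Slerp([0,1],Ro.concatenate([R,R2]))
        for i in range(n):
            Ra,Rb=sl(i/n),sl((i+1)/n)
            a=(Ra.inv()*Rb).as_rotvec(degrees=True)/45; t=Ra.inv().apply((p2-p)/n)/150
            rows.append([round(float(v),3) for v in (*a,*t)]+[g])
        R,p=R2,p2
    for i in range(0,len(rows),12): print(str(rows[i:i+12]).replace(" ",""))
def show():
    s,R,p=cur(); c=place(np.array([p-[QC[0],QC[1],0]]),[0,0,-QC[2]])[0]
    L=tool(QC[2],0).inv()*R
    print("t",round(s["clock"],2),"chestxyz",np.round(c,1),"rotvec rel",np.round(L.as_rotvec(degrees=True),1),"F",np.round(s["force"],1),"w",round(s["width"],1),"q",np.round(s["qpos"],2),"gf",s["gripper_force"])
E
python3 - <<'E'
from h import *
plan([(tool(QC[2],0),wp(QC,[-75,0,215])),(tool(QC[2],30),wp(QC,[-95,0,190]))],.2)
E
```

```text
[[0.0,-0.0,0.099,-0.175,-0.182,0.008,0.2],[0.0,-0.0,0.099,-0.188,-0.168,0.008,0.2],[0.0,-0.0,0.099,-0.201,-0.153,0.008,0.2],[0.0,-0.0,0.099,-0.212,-0.137,0.008,0.2],[0.0,-0.0,0.099,-0.222,-0.12,0.008,0.2],[0.0,-0.0,0.099,-0.23,-0.102,0.008,0.2],[0.0,-0.0,0.099,-0.238,-0.084,0.008,0.2],[0.0,-0.0,0.099,-0.243,-0.066,0.008,0.2],[0.0,-0.0,0.099,-0.248,-0.047,0.008,0.2],[0.0,-0.0,0.099,-0.251,-0.027,0.008,0.2],[0.0,-0.0,0.099,-0.252,-0.008,0.008,0.2],[0.0,-0.0,0.099,-0.252,0.012,0.008,0.2]]
[[0.0,-0.0,0.099,-0.25,0.031,0.008,0.2],[-0.133,0.0,0.0,0.0,-0.027,0.033,0.2],[-0.133,-0.0,-0.0,0.0,-0.03,0.03,0.2],[-0.133,0.0,0.0,0.0,-0.033,0.027,0.2],[-0.133,0.0,0.0,0.0,-0.036,0.023,0.2],[-0.133,0.0,-0.0,-0.0,-0.038,0.02,0.2]]
```

Call:
step_arm(series=[[[0,0,0.1,-0.175,-0.182,0.008,0.2],[0,0,0.1,-0.188,-0.168,0.008,0.2],[0,0,0.1,-0.2,-0.153,0.008,0.2],[0,0,0.1,-0.212,-0.137,0.008,0.2],[0,0,0.1,-0.222,-0.12,0.008,0.2],[0,0,0.1,-0.23,-0.102,0.008,0.2],[0,0,0.1,-0.238,-0.084,0.008,0.2],[0,0,0.1,-0.243,-0.066,0.008,0.2],[0,0,0.1,-0.248,-0.047,0.008,0.2],[0,0,0.1,-0.25,-0.027,0.008,0.2],[0,0,0.1,-0.252,-0.008,0.008,0.2],[0,0,0.1,-0.252,0.012,0.008,0.2]]])

```text
clock: 2.8
eef_pos: [399.4, 202.3, 217.2]
tool_rot: [3.141, -0.0, 1.869]
force: [0.7, 0.0, 0.8]
width: 68.5
gripper_force: 0.0
```

Call:
step_arm(series=[[[0,0,0.1,-0.25,0.03,0.008,0.2],[-0.133,0,0,0,-0.027,0.033,0.2],[-0.133,0,0,0,-0.03,0.03,0.2],[-0.133,0,0,0,-0.033,0.027,0.2],[-0.133,0,0,0,-0.036,0.023,0.2],[-0.133,0,0,0,-0.038,0.02,0.2],[0,0,0,0,0,0,0.2],[0,0,0,0,0,0,0.2]]])

```text
clock: 3.6
eef_pos: [392.2, 181.3, 199.6]
tool_rot: [2.853, -0.041, 1.81]
force: [0.9, 0.4, 0.0]
width: 68.3
gripper_force: 0.0
```

```bash
python3 - <<'E'
from h import *
show()
E
```

```text
t 3.6 chestxyz [-97.3  16.2 199.6] rotvec rel [-16.5   2.4   0.2] F [0.9 0.4 0. ] w 68.3 q [-1.05  0.34  0.68  2.39 -0.83  0.26  0.59] gf 0.0
```

```bash
cat >> h.py <<'E'
def tcp(N,al,g=85,d=13):
    a=np.radians(al);c,s=np.cos(a),np.sin(a)
    return [N[0]+g/2*c+d*s,0,N[1]+g/2*s-d*c]
E
python3 - <<'E'
from h import *
plan([(tool(QC[2],16),wp(QC,tcp((-85,165),16))),(tool(QC[2],28),wp(QC,tcp((-83,140),28)))],0)
E
```

```text
[[0.006,-0.025,-0.006,-0.059,0.148,0.165,0],[0.006,-0.025,-0.006,-0.057,0.149,0.165,0],[-0.133,-0.0,0.0,0.0,-0.011,0.052,0],[-0.133,0.0,-0.0,0.0,-0.016,0.05,0]]
```

Call:
step_arm(series=[[[0.006,-0.025,-0.006,-0.058,0.148,0.165,0],[0.006,-0.025,-0.006,-0.058,0.148,0.165,0],[-0.133,0,0,0,-0.011,0.052,0],[-0.133,0,0,0,-0.016,0.05,0],[0,0,0,0,0,0,0],[0,0,0,0,0,0,0]]])

```text
clock: 4.2
eef_pos: [468.9, 191.6, 207.2]
tool_rot: [2.741, 0.014, 1.802]
force: [0.5, 0.3, 0.5]
width: 85.2
gripper_force: 0.0
```

```bash
python3 - <<'E'
from h import *
show()
t=ctrl.get_image("scene");cv2.imwrite("pics/a.png",cv2.resize(t["img"][100:270,230:430,::-1],None,fx=3,fy=3))
E
```

```text
t 4.2 chestxyz [-20.3   8.1 207.2] rotvec rel [-22.9  -0.9   0.2] F [0.5 0.3 0.5] w 85.2 q [-1.09  0.43  0.77  2.31 -1.1   0.23  0.85] gf 0.0
```

View pics/a.png

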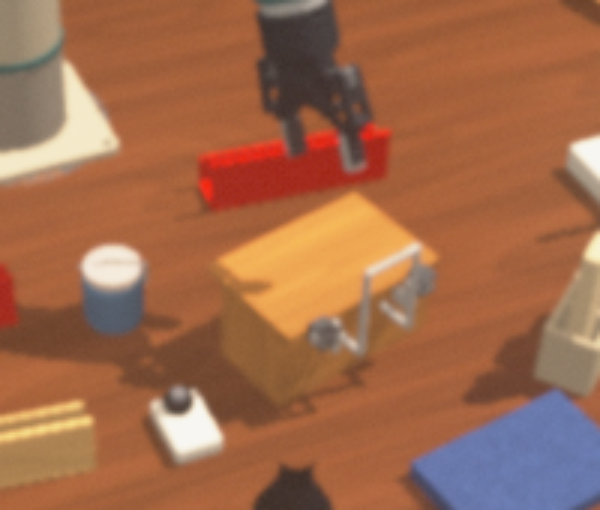

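The gripper, at about (320,140) in the crop, is above and in front of the lid's lip. The wrist joints are at their limits at 23° of tilt, so I'll use a smaller one.

```bash
python3 - <<'E'
from h import *
plan([(tool(QC[2],14),wp(QC,tcp((-84,150),14))),(tool(QC[2],14),wp(QC,tcp((-83,115),14)))],0)
E
```

```text
[[0.099,0.01,-0.002,-0.024,-0.135,0.158,0],[0.099,0.01,-0.002,-0.025,-0.123,0.168,0],[0.0,0.0,0.0,0.0,-0.05,0.228,0]]
```

Call:
step_arm(series=[[[0.1,0.01,0,-0.024,-0.135,0.158,0],[0.1,0.01,0,-0.025,-0.123,0.168,0],[0,0,0,0,-0.05,0.228,0],[0,0,0,0,0,0,0],[0,0,0,0,0,0,0]]])

```text
clock: 4.75
eef_pos: [457.5, 178.7, 120.0]
tool_rot: [2.909, 0.003, 1.802]
force: [1.1, -0.1, 0.2]
width: 85.4
gripper_force: 0.0
```

```bash
python3 - <<'E'
from h import *
show();print(tcp((-83,115),14))
E
```

```text
t 4.75 chestxyz [-34.4  -1.7 120. ] rotvec rel [-13.3  -0.2   0.4] F [ 1.1 -0.1  0.2] w 85.4 q [-0.8   0.58  0.48  2.28 -1.1   0.23  0.87] gf 0.0
[np.float64(-38.61744699047446), 0, np.float64(112.66783612139793)]
```

```bash
python3 - <<'E'
from h import *
plan([(tool(QC[2],0),wp(QC,[0,0,200])),(tool(QC[2],-15),wp(QC,[40,0,220])),],0)
E
```

```text
[[0.099,0.002,-0.003,0.004,0.115,-0.155,0],[0.099,0.002,-0.003,0.004,0.103,-0.164,0],[0.099,0.002,-0.003,0.004,0.09,-0.171,0],[0.111,-0.0,-0.0,-0.0,0.089,-0.044,0],[0.111,-0.0,0.0,-0.0,0.085,-0.052,0],[0.111,-0.0,-0.0,-0.0,0.08,-0.059,0]]
```

Call:
step_arm(series=[[[0.1,0,0,0,0.1,-0.16,0],[0.1,0,0,0,0.1,-0.165,0],[0.1,0,0,0,0.09,-0.17,0],[0.11,0,0,0,0.09,-0.05,0],[0.11,0,0,0,0.085,-0.05,0],[0.11,0,0,0,0.08,-0.06,0],[0,0,0,0,0,0,0]]])

```text
clock: 5.45
eef_pos: [528.6, 199.2, 215.2]
tool_rot: [-2.908, 0.0, 1.81]
force: [0.0, -0.4, 0.3]
width: 85.4
gripper_force: 0.0
```

```bash
python3 - <<'E'
from h import *
show()
plan([(tool(QC[2],0),wp(QC,[-20,0,200])),(tool(QC[2],14),wp(QC,tcp((-83,125),14)))],0)
E
```

```text
t 5.45 chestxyz [ 39.6   1.4 215.2] rotvec rel [13.4 -0.  -0.1] F [ 0.  -0.4  0.3] w 85.4 q [-0.86  0.81  0.88  1.57 -0.58  1.31  0.4 ] gf 0.0
[[-0.149,0.0,0.001,-0.005,-0.182,0.095,0],[-0.149,0.0,0.001,-0.005,-0.191,0.073,0],[-0.104,-0.0,-0.0,-0.0,-0.041,0.172,0],[-0.104,0.0,-0.0,-0.0,-0.055,0.168,0],[-0.104,-0.0,-0.0,-0.0,-0.069,0.163,0]]
```

```bash
cat > kin.py <<'E'
from h import *
import itertools
D=[([-1.31,.629,.0385,1.518,-.027,.996,-.02],None,None),
([-1.05,.34,.68,2.39,-.83,.26,.59],[-97.3,16.2,199.6],[-16.5,2.4,.2]),
([-1.09,.43,.77,2.31,-1.1,.23,.85],[-20.3,8.1,207.2],[-22.9,-.9,.2]),
([-.8,.58,.48,2.28,-1.1,.23,.87],[-34.4,-1.7,120],[-13.3,-.2,.4]),
([-.86,.81,.88,1.57,-.58,1.31,.4],[39.6,1.4,215.2],[13.4,0,-.1])]
P=[];O=[];Q=[]
for q,p,r in D:
    Q.append(q)
    if p is None: P.append([208.4,615,230.4]);O.append(Ro.from_euler("xyz",[-3.1397,0,2.8148]))
    else: P.append(wp(QC,p));O.append(tool(QC[2],0)*Ro.from_rotvec(r,degrees=True))
P=np.array(P)
def chain(q,s):
    R=Ro.identity();out=[]
    for i,a in enumerate(q):
        R=R*Ro.from_euler("yz"[i%2==0],s[i]*a); out.append(R)
    return out
if __name__=="__main__":
    res=[]
    for s in itertools.product([1,-1],[1],[1,-1],[1,-1],[1,-1],[1,-1],[1,-1]):
        C=[chain(q,s)[-1].inv()*o for q,o in zip(Q,O)]
        m=Ro.concatenate(C).mean(); e=max((m.inv()*c).magnitude() for c in C); res.append((e,s,m.as_rotvec(degrees=True)))
    res.sort(key=lambda r:r[0]); print(res[:3])
    s=res[0][1]
    A=[];b=[]
    for q,p in zip(Q,P):
        R=chain(q,s);M=[np.array([[0],[0],[1]])]
        for i,ax in((1,(0,2)),(3,(0,2)),(5,(0,2))): M.append(R[i].as_matrix()[:,ax])
        A.append(np.hstack(M));b.append(p)
    A=np.vstack(A);b=np.hstack(b);x,*_=np.linalg.lstsq(A,b,rcond=None);print("base z,[upper x,z],[fore x,z],[tool x,z]",x.round(1));print((A@x-b).reshape(-1,3).round(1))
E
python3 kin.py
```

```text
[(0.00971789005835922, (-1, 1, -1, 1, -1, 1, -1), array([8.25830935e-04, 1.58526032e-01, 8.99646949e+01])), (0.47155381191207574, (-1, 1, -1, -1, -1, -1, -1), array([-78.88300109, -27.10830015,  75.16530568])), (0.6205149990025353, (1, 1, -1, -1, 1, -1, 1), array([  5.45325559, -55.93606137, -33.64913875]))]
base z,[upper x,z],[fore x,z],[tool x,z] [374.4 -16.9 553.7   3.8 397.4 -12.2 377.3]
[[-24.3  13.6   4.9]
 [  3.    2.2  -1. ]
 [  1.1  -3.7   1. ]
 [ -8.5  -2.2  -3. ]
 [ -4.9   4.1  -1.9]]
```

```bash
sed -i 's/((1,(0,2)),(3,(0,2)),(5,(0,2)))/((2,(0,2)),(4,(0,2)),(3,(0,)),(5,(0,2)))/' kin.py; python3 kin.py | tail -7
```

```text
[(0.00971789005835922, (-1, 1, -1, 1, -1, 1, -1), array([8.25830935e-04, 1.58526032e-01, 8.99646949e+01])), (0.47155381191207574, (-1, 1, -1, -1, -1, -1, -1), array([-78.88300109, -27.10830015,  75.16530568])), (0.6205149990025353, (1, 1, -1, -1, 1, -1, 1), array([  5.45325559, -55.93606137, -33.64913875]))]
base z,[upper x,z],[fore x,z],[tool x,z] [344.8  30.8 535.4 -25.5 372.1  16.9   4.7 334. ]
[[-25.1  10.2  -0.2]
 [  6.3   6.8   3.7]
 [ -3.8  -1.9   0.6]
 [ -5.3  -3.   -4.3]
 [ -1.7   0.    0.2]]
```

```bash
cat > kin2.py <<'E'
from kin import *
s=(-1,1,-1,1,-1,1,-1)
def M(q):
    R=[r.as_matrix() for r in chain(q,s)]
    return np.hstack([np.array([[0],[0],[1.]]),R[0][:,[1]],R[2],R[4],R[3][:,[0]],R[6] @ Ro.from_euler("z",np.pi/2).as_matrix() if 0 else R[5]])
x0=np.array([365,0,20,0,395,-20,0,385,0,0,70,300.]);w=np.array([15,30,25,30,15,25,30,15,10,30,30,60])
A=np.vstack([M(q)/3 for q in Q]+[np.diag(1/w)]);b=np.hstack([P.ravel()/3,x0/w])
X=np.linalg.lstsq(A,b,rcond=None)[0]
E7=Ro.from_euler("z",np.pi/2)
def fk(q): return M(q)@X, chain(q,s)[-1]*E7
if __name__=="__main__":
    print(X.round(1))
    print([(M(q)@X-p).round(1).tolist() for q,p in zip(Q,P)])
    from scipy.optimize import least_squares
    lo=np.array([-3.06,-.37,-1.25,.18,-1.1,.23,-2.94])+.02;hi=np.array([3.06,2.12,1.32,2.47,4.24,1.98,2.94])-.02
    for N in((-83,125),(-78,85)):
      for al in(10,15,20,25,30,40):
        best=None
        for q0 in([-.4,.3,0,2.2,0,.5,0],[-.8,.5,.5,2.2,-.8,.4,.6],[0,.5,-.5,2.2,1,.4,-.6],[0,.5,-.8,2.2,3,1,-2.2]):
            T=wp(QC,tcp(N,al));RT=tool(QC[2],al)
            def f(q):
                p,R=fk(q);return np.hstack([(p-T)/10,(RT.inv()*R).as_rotvec()*6])
            r=least_squares(f,np.clip(q0,lo+.01,hi-.01),bounds=(lo,hi))
            if best is None or r.cost<best[0]: best=(r.cost,r.x)
        print(N,al,round(best[0],3),best[1].round(2))
E
python3 kin2.py
```

```text
[ 3.494e+02  7.000e-01 -2.000e-01 -3.060e+01  5.105e+02  3.130e+01
 -3.110e+01  3.900e+02 -3.130e+01 -1.830e+01  3.890e+01  3.207e+02]
[[-6.4, -1.9, -0.3], [5.4, 2.1, -1.0], [-1.2, -0.3, 2.5], [-3.4, -1.3, -1.8], [1.3, -5.4, 1.3]]
(-83, 125) 10 0.0 [-0.92  0.63  0.67  2.24 -1.07  0.4   0.86]
(-83, 125) 15 0.0 [-0.22  0.51 -0.36  2.28  1.11  0.27 -1.35]
(-83, 125) 20 0.0 [-0.21  0.5  -0.42  2.36  1.66  0.3  -1.91]
(-83, 125) 25 0.0 [-0.15  0.49 -0.52  2.45  2.    0.41 -2.27]
(-83, 125) 30 0.088 [ 0.33  0.71 -1.23  2.45  1.72  0.85 -1.96]
(-83, 125) 40 1.008 [ 0.29  0.68 -1.23  2.45  1.68  0.91 -1.99]
(-78, 85) 10 0.0 [-0.27  0.62 -0.27  2.21  0.9   0.25 -1.11]
(-78, 85) 15 0.0 [-0.12  0.62 -0.51  2.29  1.51  0.36 -1.73]
(-78, 85) 20 0.0 [-0.29  0.59 -0.31  2.38  2.08  0.31 -2.34]
(-78, 85) 25 0.0 [ 0.16  0.72 -0.95  2.45  1.92  0.73 -2.13]
(-78, 85) 30 0.121 [ 0.32  0.85 -1.23  2.45  1.81  0.97 -1.99]
(-78, 85) 40 1.13 [ 0.24  0.8  -1.19  2.45  1.78  0.99 -2.05]
```

```bash
cat > sim.py <<'E'
from kin2 import *
from scipy.optimize import least_squares
lo=np.array([-3.06,-.37,-1.25,.18,-1.1,.23,-2.94]);hi=np.array([3.06,2.12,1.32,2.47,4.24,1.98,2.94])
def ik(q,T,RT):
    def f(z):
        p,R=fk(z);return np.hstack([(p-T)/10,(RT.inv()*R).as_rotvec()*6,.02*(z-q)])
    return least_squares(f,np.clip(q,lo+1e-4,hi-1e-4),bounds=(lo,hi),max_nfev=15).x
def run(q,path,step=40,ang=8):
    p,R=fk(q);R0=R
    for R2,p2 in path:
        n=max(1,int(np.ceil(max(np.linalg.norm(p2-p)/step,(R.inv()*R2).magnitude()*57.3/ang))));sl=Slerp([0,1],Ro.concatenate([R,R2]))
        for i in range(n): q=ik(q,p+(p2-p)*(i+1)/n,sl((i+1)/n))
        R,p=R2,p2
        pe,Re=fk(q);print(np.round(q,2),"err",np.round(np.linalg.norm(pe-p2),1),round((R2.inv()*Re).magnitude()*57.3,1))
    return q
def pol(az,r,z,yoff=0):
    a=np.radians(az);return tool(a+yoff,0),np.array([r*np.cos(a),r*np.sin(a),z])
if __name__=="__main__":
    print("validate");q=run(np.array(Q[0]),[(tool(QC[2],0),wp(QC,[-75,0,215])),(tool(QC[2],16),wp(QC,[-97,16,200]))])
    q=np.array(Q[4])
    C=[(tool(QC[2],10),wp(QC,tcp((-83,130),10))),(tool(QC[2],16),wp(QC,tcp((-83,120),16))),(tool(QC[2],20),wp(QC,tcp((-83,90),20)))]
    for nm,L in(("right loop",[pol(20,800,270),pol(-40,800,270),pol(-40,480,270),pol(21,500,200)]),
                ("right loop yawed",[pol(20,800,270),pol(-40,800,270,.0),pol(-40,480,270,-.8),pol(21,480,200,-.8),pol(21,480,200)]),
                ("left loop",[pol(65,520,270),pol(65,800,270),pol(20,800,270),pol(21,500,200)])):
        print(nm);run(q,L+C)
E
python3 sim.py
```

```text
validate
[-0.72  0.38  0.36  2.07 -0.2   0.72  0.01] err 0.0 0.0
[-0.83  0.29  0.34  2.36 -0.08  0.24 -0.2 ] err 0.0 0.0
right loop
[-0.64  1.    0.81  0.89 -0.66  1.45  0.32] err 0.0 0.0
[ 0.4   1.02  0.86  0.9  -0.7   1.47  0.34] err 0.0 0.0
[ 0.01  0.44  0.88  1.94 -0.42  0.95  0.4 ] err 0.0 0.0
[-0.77  0.5   0.5   1.97 -0.34  0.76  0.29] err 0.0 0.0
[-0.69  0.55  0.35  2.21 -0.58  0.27  0.37] err 0.0 0.0
[-0.8   0.58  0.48  2.28 -1.1   0.23  0.88] err 0.3 2.8
[-0.8   0.64  0.46  2.26 -1.1   0.23  0.86] err 1.0 9.1
right loop yawed
[-0.64  1.    0.81  0.89 -0.66  1.45  0.32] err 0.0 0.0
[ 0.4   1.02  0.86  0.9  -0.7   1.47  0.34] err 0.0 0.0
[-0.02  0.46  0.93  1.95 -0.45  0.96 -0.36] err 0.0 0.0
[-0.82  0.48  0.56  2.02 -0.37  0.74 -0.47] err 0.0 0.0
[-0.66  0.44  0.33  2.02 -0.21  0.72  0.17] err 0.0 0.0
[-0.61  0.53  0.23  2.21 -0.35  0.25  0.15] err 0.0 0.0
[-0.8   0.58  0.48  2.28 -1.1   0.23  0.88] err 0.4 2.8
[-0.8   0.64  0.46  2.26 -1.1   0.23  0.86] err 1.0 9.1
left loop
[-1.71  0.48  0.76  1.84 -0.4   0.98  0.36] err 0.0 0.0
[-1.37  0.96  0.61  0.89 -0.5   1.41  0.23] err 0.0 0.0
[-0.61  0.98  0.71  0.89 -0.57  1.43  0.27] err 0.0 0.0
[-0.87  0.53  0.65  1.97 -0.45  0.78  0.41] err 0.0 0.0
[-0.75  0.56  0.43  2.22 -0.72  0.3   0.52] err 0.0 0.0
[-0.8   0.58  0.48  2.28 -1.1   0.23  0.88] err 0.3 2.8
[-0.8   0.64  0.46  2.26 -1.1   0.23  0.86] err 1.0 9.1
```

```bash
cat > sim2.py <<'E'
from sim import *
q0=np.array(Q[4])
def tl(al,be): return tool(QC[2],0)*Ro.from_rotvec([-al,be,0],degrees=True)
for sg in(20,-20,30,-30):
  print("lean",sg)
  H=[0,0,190]
  q=run(q0,[(tl(0,0),wp(QC,H)),(tl(0,sg),wp(QC,H)),(tl(15,sg),wp(QC,[-20,0,180])),(tl(22,sg),wp(QC,[-35,0,150])),(tl(20,0),wp(QC,tcp((-84,125),20))),(tl(20,0),wp(QC,tcp((-83,85),20)))])
E
python3 sim2.py
```

```text
lean 20
[-0.99  0.67  0.89  1.92 -0.68  0.88  0.49] err 0.0 0.0
[-0.59  0.59  0.59  1.95 -0.85  0.95  0.77] err 0.0 0.0
[-0.23  0.44  0.08  2.24 -1.1   0.45  1.08] err 0.0 0.0
[ 0.11  0.51 -0.35  2.3  -1.1   0.23  1.14] err 0.8 6.7
[-0.85  0.56  0.52  2.29 -1.1   0.23  0.87] err 0.7 6.0
[-0.79  0.65  0.46  2.25 -1.1   0.23  0.86] err 1.1 9.5
lean -20
[-0.99  0.67  0.89  1.92 -0.68  0.88  0.49] err 0.0 0.0
[-1.22  0.8   1.    1.86 -0.4   0.87  0.13] err 0.0 0.0
[-1.36  0.73  1.01  2.13 -0.46  0.44  0.1 ] err 0.0 0.0
[-1.42  0.8   1.01  2.28 -0.94  0.23  0.49] err 0.2 1.0
[-0.85  0.56  0.52  2.29 -1.1   0.23  0.87] err 0.7 6.0
[-0.79  0.65  0.46  2.25 -1.1   0.23  0.86] err 1.1 9.5
lean 30
[-0.99  0.67  0.89  1.92 -0.68  0.88  0.49] err 0.0 0.0
[-0.38  0.6   0.42  1.95 -0.92  1.01  0.89] err 0.0 0.0
[ 0.15  0.5  -0.26  2.23 -1.1   0.49  1.17] err 0.0 0.1
[ 0.46  0.64 -0.67  2.3  -1.1   0.23  1.28] err 0.6 5.4
[-0.85  0.56  0.52  2.29 -1.1   0.23  0.87] err 0.7 6.0
[-0.79  0.65  0.46  2.25 -1.1   0.23  0.86] err 1.1 9.5
lean -30
[-0.99  0.67  0.89  1.92 -0.68  0.88  0.49] err 0.0 0.0
[-1.29  0.88  1.    1.82 -0.25  0.9  -0.06] err 0.0 0.0
[-1.46  0.86  1.06  2.08 -0.28  0.51 -0.15] err 0.0 0.0
[-1.5   0.9   1.01  2.22 -0.34  0.26 -0.2 ] err 0.0 0.0
[-0.85  0.56  0.52  2.29 -1.1   0.23  0.87] err 0.7 6.0
[-0.79  0.65  0.46  2.25 -1.1   0.23  0.86] err 1.1 9.5
```

```bash
cat > sim3.py <<'E'
from sim import *
q0=np.array(Q[4])
def tl(al,be): return tool(QC[2],al)*Ro.from_euler("y",be,degrees=True)
for al in(20,26):
 for be in(-20,-30,-40,30,40):
  print("al",al,"be",be)
  run(q0,[(tl(0,be),wp(QC,[0,0,190])),(tl(al,be),wp(QC,tcp((-84,135),al))),(tl(al,be),wp(QC,tcp((-82,85),al)))])
E
python3 sim3.py
```

```text
al 20 be -20
[-1.24  0.83  1.03  1.86 -0.44  0.88  0.17] err 0.0 0.0
[-1.38  0.8   0.96  2.27 -0.86  0.23  0.35] err 0.0 0.0
[-1.33  0.92  0.9   2.25 -1.1   0.23  0.53] err 0.3 2.6
al 20 be -30
[-1.31  0.91  1.05  1.82 -0.31  0.91 -0.  ] err 0.0 0.0
[-1.5   0.95  1.04  2.18 -0.47  0.34 -0.14] err 0.0 0.0
[-1.43  1.01  0.92  2.19 -0.53  0.24 -0.15] err 0.0 0.0
al 20 be -40
[-1.38  1.01  1.07  1.77 -0.21  0.96 -0.12] err 0.0 0.0
[-1.57  1.09  1.09  2.09 -0.32  0.5  -0.37] err 0.0 0.0
[-1.53  1.17  1.    2.09 -0.37  0.42 -0.4 ] err 0.0 0.0
al 20 be 30
[-0.6   0.69  0.76  1.96 -1.07  1.19  1.02] err 0.0 0.0
[ 0.44  0.67 -0.64  2.3  -1.1   0.23  1.36] err 0.3 2.9
[ 0.39  0.79 -0.57  2.25 -1.1   0.23  1.43] err 0.7 6.3
al 20 be 40
[-0.41  0.71  0.61  1.95 -1.1   1.27  1.11] err 0.0 0.0
[ 0.61  0.79 -0.75  2.29 -1.1   0.29  1.49] err 0.0 0.2
[ 0.59  0.93 -0.73  2.25 -1.1   0.23  1.57] err 0.2 1.9
al 26 be -20
[-1.24  0.83  1.03  1.86 -0.44  0.88  0.17] err 0.0 0.0
[-1.46  0.86  1.05  2.3  -1.1   0.23  0.52] err 0.4 3.3
[-1.4   0.96  0.95  2.26 -1.1   0.23  0.45] err 0.8 7.1
al 26 be -30
[-1.31  0.91  1.05  1.82 -0.31  0.91 -0.  ] err 0.0 0.0
[-1.55  0.97  1.06  2.25 -0.61  0.23 -0.09] err 0.0 0.0
[-1.53  1.11  1.04  2.26 -1.1   0.23  0.33] err 0.1 1.0
al 26 be -40
[-1.38  1.01  1.07  1.77 -0.21  0.96 -0.12] err 0.0 0.0
[-1.62  1.12  1.11  2.15 -0.34  0.4  -0.44] err 0.0 0.0
[-1.58  1.19  1.02  2.14 -0.4   0.33 -0.46] err 0.0 0.0
al 26 be 30
[-0.6   0.69  0.76  1.96 -1.07  1.19  1.02] err 0.0 0.0
[ 0.5   0.68 -0.69  2.3  -1.1   0.23  1.44] err 0.9 7.4
[ 0.45  0.81 -0.62  2.26 -1.1   0.23  1.51] err 1.2 10.7
al 26 be 40
[-0.41  0.71  0.61  1.95 -1.1   1.27  1.11] err 0.0 0.0
[ 0.7   0.85 -0.85  2.3  -1.1   0.23  1.59] err 0.4 3.0
[ 0.65  0.96 -0.77  2.26 -1.1   0.23  1.67] err 0.6 5.5
```

```bash
cat >> h.py <<'E'
def tl(al,be): return tool(QC[2],al)*Ro.from_euler("y",be,degrees=True)
def fromN(N,al,be,g=85,d=13):
    R=tl(al,be); return R,wp(QC,[N[0],0,N[1]])+R.apply([0,g/2,d])
def nearN(g=85,d=13):
    s,R,p=cur(); w=p-R.apply([0,g/2,d]); return place(np.array([w-[QC[0],QC[1],0]]),[0,0,-QC[2]])[0].round(1)
def rel():
    _,R,_=cur();print("N",nearN(),"yxy euler rel",(tool(QC[2],0).inv()*R).as_euler("XYZ",degrees=True).round(1))
E
python3 - <<'E'
from h import *
plan([(tl(0,-40),wp(QC,[0,0,210])),fromN((-88,135),22,-40),fromN((-86,86),22,-40)],0)
E
```

```text
[[-0.041,-0.126,0.015,-0.001,-0.036,0.014,0],[-0.041,-0.126,0.015,-0.0,-0.036,0.012,0],[-0.041,-0.126,0.015,0.0,-0.036,0.011,0],[-0.041,-0.126,0.015,0.001,-0.037,0.01,0],[-0.041,-0.126,0.015,0.001,-0.037,0.009,0],[-0.041,-0.126,0.015,0.002,-0.037,0.007,0],[-0.041,-0.126,0.015,0.002,-0.038,0.006,0],[-0.094,0.0,0.079,0.063,-0.075,0.096,0],[-0.094,0.0,0.079,0.058,-0.085,0.09,0],[-0.094,-0.0,0.079,0.052,-0.095,0.084,0],[-0.094,0.0,0.079,0.046,-0.104,0.076,0],[0.0,0.0,0.0,0.099,-0.055,0.118,0]]
[[0.0,0.0,0.0,0.099,-0.055,0.118,0]]
```

Call:
step_arm(series=[[[-0.041,-0.126,0.015,0,-0.036,0.014,0],[-0.041,-0.126,0.015,0,-0.036,0.012,0],[-0.041,-0.126,0.015,0,-0.036,0.011,0],[-0.041,-0.126,0.015,0,-0.037,0.01,0],[-0.041,-0.126,0.015,0,-0.037,0.009,0],[-0.041,-0.126,0.015,0,-0.037,0.007,0],[-0.041,-0.126,0.015,0,-0.038,0.006,0],[-0.094,0,0.079,0.063,-0.075,0.096,0],[-0.094,0,0.079,0.058,-0.085,0.09,0],[-0.094,0,0.079,0.052,-0.095,0.084,0],[-0.094,0,0.079,0.046,-0.104,0.076,0],[0,0,0,0,0,0,0]]])

```text
clock: 6.65
eef_pos: [438.9, 168.3, 140.8]
tool_rot: [2.664, 0.635, 1.507]
force: [-0.2, 0.6, 0.0]
width: 85.5
gripper_force: 0.0
```

```bash
python3 - <<'E'
from h import *
show();rel()
plan([fromN((-86,86),22,-40)],0,vmax=20)
E
```

```text
t 6.65 chestxyz [-54.9  -7.5 140.8] rotvec rel [-20.8 -39.2   7.7] F [-0.2  0.6  0. ] w 85.5 q [-1.62  1.12  1.19  2.19 -0.52  0.45 -0.16] gf 0.0
N [-98.1   1.  134.4] yxy euler rel [-21.5 -39.8   0.3]
[[-0.003,-0.002,0.0,0.068,-0.015,0.085,0],[-0.003,-0.002,0.0,0.068,-0.015,0.085,0],[-0.003,-0.002,0.0,0.069,-0.015,0.085,0]]
```

Call:
step_arm(series=[[[0,0,0,0.068,-0.015,0.085,0],[0,0,0,0.068,-0.015,0.085,0],[0,0,0,0.068,-0.015,0.085,0],[0,0,0,0,0,0,0],[0,0,0,0,0,0,0]]])

```text
clock: 7.15
eef_pos: [456.5, 172.3, 94.7]
tool_rot: [2.66, 0.631, 1.505]
force: [0.1, -0.3, 0.1]
width: 85.3
gripper_force: 0.0
```

```bash
python3 - <<'E'
from h import *
show();rel()
t=ctrl.get_image("scene");cv2.imwrite("pics/b.png",cv2.resize(t["img"][100:270,230:430,::-1],None,fx=3,fy=3))
plan([fromN((-80,86),22,-40),fromN((-72,86),22,-40)],0,vmax=3)
E
```

```text
t 7.15 chestxyz [-36.9  -7.7  94.7] rotvec rel [-21.  -39.1   7.8] F [ 0.1 -0.3  0.1] w 85.3 q [-1.55  1.18  1.09  2.16 -0.58  0.38 -0.17] gf 0.0
N [-80.    0.8  88.2] yxy euler rel [-21.7 -39.6   0.3]
[[-0.005,-0.009,-0.004,0.005,-0.004,0.012,0],[0.0,0.0,0.0,0.004,0.016,0.005,0],[0.0,0.0,0.0,0.004,0.016,0.005,0],[0.0,0.0,0.0,0.004,0.016,0.005,0]]
```

View pics/b.png

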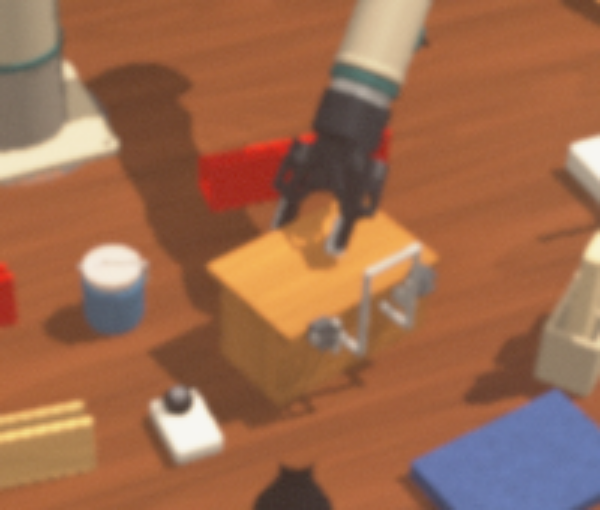

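The near finger (~(283,215) in the crop) is in front of the lip and the far finger (~(338,245)) is above the lid. Next I push forward slowly until there is contact.

Call:
step_arm(series=[[[0,0,0,0.004,0.016,0.005,0],[0,0,0,0.004,0.016,0.005,0],[0,0,0,0,0,0,0]]])

```text
clock: 7.5
eef_pos: [461.5, 173.3, 93.3]
tool_rot: [2.662, 0.631, 1.506]
force: [-0.3, -0.5, 0.2]
width: 85.6
gripper_force: 0.0
```

Call:
step_arm(series=[[[0,0,0,0.004,0.016,0.005,0],[0,0,0,0,0,0,0]]])

```text
clock: 7.7
eef_pos: [463.8, 173.6, 92.9]
tool_rot: [2.663, 0.632, 1.506]
force: [-0.2, 0.0, -0.2]
width: 85.3
gripper_force: 0.0
```

Call:
step_arm(series=[[[0,0,0,0.004,0.016,0.005,0],[0,0,0,0,0,0,0]]])

```text
clock: 7.9
eef_pos: [465.8, 173.9, 92.6]
tool_rot: [2.664, 0.633, 1.506]
force: [-1.1, -0.6, -0.0]
width: 85.3
gripper_force: 0.3
```

```bash
python3 - <<'E'
from h import *
show();rel()
E
```

```text
t 7.9 chestxyz [-27.5  -8.4  92.6] rotvec rel [-20.8 -39.1   7.8] F [-1.1 -0.6 -0. ] w 85.3 q [-1.54  1.19  1.09  2.14 -0.58  0.39 -0.17] gf 0.3355520241893828
N [-70.6   0.2  86.2] yxy euler rel [-21.5 -39.7   0.4]
```

```bash
cat >> h.py <<'E'
def arcN(th,al,e=9.5,H=(70.9,100),press=1.):
    t=np.radians(th);a=np.radians(al);p=np.array([-np.cos(t),np.sin(t)]);n=np.array([np.sin(t),np.cos(t)])
    return np.array(H)+145*p-5*n-e*np.array([-np.sin(a),np.cos(a)])+press*np.array([np.cos(a),np.sin(a)])
E
python3 - <<'E'
from h import *
al,be=21.5,-39.7
print(arcN(0,al))
_,R,p=cur()
plan([(R,fromN(arcN(t,al),al,be)[1]) for t in range(5,61,5)],0)
E
```

```text
[-69.68782078  86.52753433]
[[0.0,0.0,0.0,-0.048,0.039,-0.059,0],[0.0,0.0,0.0,-0.048,0.039,-0.058,0],[0.0,0.0,0.0,-0.045,0.045,-0.055,0],[0.0,0.0,0.0,-0.043,0.051,-0.052,0],[0.0,0.0,0.0,-0.04,0.057,-0.048,0],[0.0,0.0,0.0,-0.036,0.062,-0.044,0],[0.0,0.0,0.0,-0.033,0.067,-0.04,0],[0.0,0.0,0.0,-0.029,0.071,-0.035,0],[0.0,0.0,0.0,-0.025,0.075,-0.03,0],[0.0,0.0,0.0,-0.02,0.078,-0.025,0],[0.0,0.0,0.0,-0.016,0.08,-0.02,0],[0.0,0.0,0.0,-0.012,0.082,-0.015,0]]
```

Call:
step_arm(series=[[[0,0,0,-0.048,0.039,-0.059,0],[0,0,0,-0.048,0.039,-0.058,0],[0,0,0,-0.045,0.045,-0.055,0],[0,0,0,-0.043,0.051,-0.052,0],[0,0,0,0,0,0,0]]])

```text
clock: 8.4
eef_pos: [472.9, 175.1, 144.6]
tool_rot: [2.665, 0.632, 1.504]
force: [-5.1, -2.9, 0.1]
width: 85.2
gripper_force: 2.7
```

```bash
python3 - <<'E'
from h import *
show();rel();al,be=21.5,-39.7;print(arcN(20,al))
t=ctrl.get_image("scene");cv2.imwrite("pics/c.png",cv2.resize(t["img"][100:270,230:430,::-1],None,fx=3,fy=3))
_,R,p=cur()
plan([(R,fromN(arcN(t,al),al,be)[1]) for t in range(25,61,5)],0)
E
```

```text
t 8.4 chestxyz [-20.3  -8.9 144.6] rotvec rel [-20.7 -39.1   8. ] F [-5.1 -2.9  0.1] w 85.2 q [-1.56  1.13  1.19  2.11 -0.51  0.48 -0.15] gf 2.6925446838140488
N [-63.4  -0.2 138.2] yxy euler rel [-21.4 -39.7   0.6]
[-62.65335151 136.42199201]
[[0.0,0.0,0.0,-0.03,0.06,-0.042,0],[0.0,0.0,0.0,-0.036,0.062,-0.044,0],[0.0,0.0,0.0,-0.033,0.067,-0.04,0],[0.0,0.0,0.0,-0.029,0.071,-0.035,0],[0.0,0.0,0.0,-0.025,0.075,-0.031,0],[0.0,0.0,0.0,-0.02,0.078,-0.026,0],[0.0,0.0,0.0,-0.016,0.08,-0.02,0],[0.0,0.0,0.0,-0.011,0.082,-0.015,0]]
```

View pics/c.png

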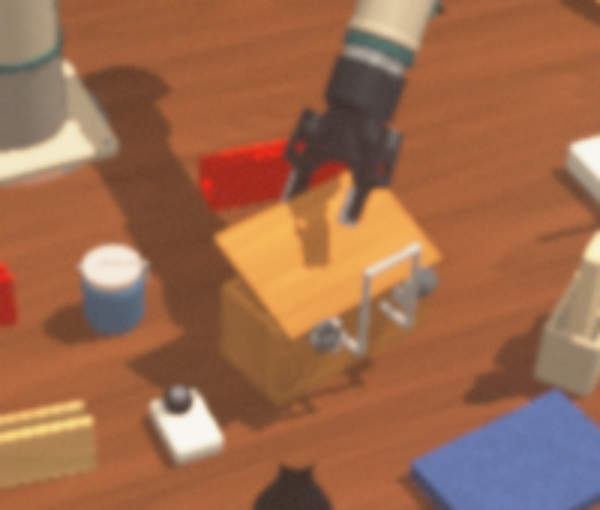

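The lid is opening, at about 20°, with its lip (215–350, 240–175 in the crop) held on the near finger at 5–6 N. I'll carry on along the arc.

Call:
step_arm(series=[[[0,0,0,-0.03,0.06,-0.042,0],[0,0,0,-0.036,0.062,-0.044,0],[0,0,0,-0.033,0.067,-0.04,0],[0,0,0,-0.029,0.071,-0.035,0],[0,0,0,-0.025,0.075,-0.031,0],[0,0,0,0,0,0,0]]])

```text
clock: 9.05
eef_pos: [508.4, 185.3, 197.9]
tool_rot: [2.658, 0.63, 1.505]
force: [-1.0, -1.4, 0.3]
width: 85.5
gripper_force: 0.6
```

```bash
python3 - <<'E'
from h import *
show();rel();al,be=21.5,-39.7;print(arcN(45,al))
_,R,p=cur()
plan([(R,fromN(arcN(t,al),al,be)[1]) for t in range(50,69,5)],0)
E
```

```text
t 9.05 chestxyz [ 16.6  -7.3 197.9] rotvec rel [-21.1 -39.    7.8] F [-1.  -1.4  0.3] w 85.5 q [-1.54  1.07  1.27  2.01 -0.42  0.59 -0.15] gf 0.5761719192378223
N [-26.5   1.1 191.2] yxy euler rel [-21.9 -39.5   0.3]
[-30.75383796 190.5224837 ]
[[0.0,0.0,0.0,-0.028,0.05,-0.024,0],[0.0,0.0,0.0,-0.016,0.081,-0.02,0],[0.0,0.0,0.0,-0.011,0.082,-0.014,0],[0.0,0.0,0.0,-0.007,0.084,-0.009,0]]
```

```bash
cat > w.py <<'E'
from h import *
W=[fromN(arcN(t,al,e),al,be) for t,al,be,e in((50,21.5,-39.7,9.5),(55,20,-36,10),(58,18,-30,10),(61,16,-24,10),(63,14,-16,10),(65,11,-8,10),(67,8,0,9))]
plan(W,0,vmax=20,amax=7)
E
python3 w.py; python3 - <<'E'
from w import W
from sim import *
run(ctrl.read_state()["qpos"],W)
E
```

```text
[[0.007,-0.003,-0.012,-0.028,0.05,-0.024,0],[0.026,0.082,-0.02,-0.004,0.077,-0.012,0],[0.037,0.133,-0.024,0.007,0.044,-0.003,0],[0.04,0.133,-0.02,0.008,0.044,-0.003,0],[0.021,0.089,-0.008,0.006,0.014,0.0,0],[0.021,0.089,-0.008,0.006,0.014,0.001,0],[0.033,0.089,-0.007,0.007,0.012,0.003,0],[0.033,0.089,-0.007,0.007,0.012,0.003,0],[0.033,0.089,-0.002,0.006,0.012,-0.001,0],[0.033,0.089,-0.002,0.006,0.012,-0.001,0]]
[[0.007,-0.003,-0.012,-0.028,0.05,-0.024,0],[0.026,0.082,-0.02,-0.004,0.077,-0.012,0],[0.037,0.133,-0.024,0.007,0.044,-0.003,0],[0.04,0.133,-0.02,0.008,0.044,-0.003,0],[0.021,0.089,-0.008,0.006,0.014,0.0,0],[0.021,0.089,-0.008,0.006,0.014,0.001,0],[0.033,0.089,-0.007,0.007,0.012,0.003,0],[0.033,0.089,-0.007,0.007,0.012,0.003,0],[0.033,0.089,-0.002,0.006,0.012,-0.001,0],[0.033,0.089,-0.002,0.006,0.012,-0.001,0]]
[-1.53  1.09  1.26  1.97 -0.41  0.63 -0.16] err 0.0 0.0
[-1.49  1.03  1.25  1.95 -0.43  0.63 -0.1 ] err 0.0 0.0
[-1.44  0.95  1.22  1.95 -0.5   0.63  0.04] err 0.0 0.0
[-1.38  0.88  1.19  1.94 -0.56  0.65  0.17] err 0.0 0.0
[-1.27  0.77  1.09  1.94 -0.61  0.65  0.28] err 0.0 0.0
[-1.13  0.69  0.99  1.91 -0.66  0.71  0.39] err 0.0 0.0
[-0.99  0.65  0.89  1.88 -0.72  0.8   0.5 ] err 0.0 0.0
```

Feasible. I'll run it in two halves and check between them.

Call:
step_arm(series=[[[0.007,0,-0.012,-0.028,0.05,-0.024,0],[0.026,0.082,-0.02,-0.004,0.077,-0.012,0],[0.037,0.133,-0.024,0.007,0.044,-0.003,0],[0.04,0.133,-0.02,0.008,0.044,-0.003,0],[0.021,0.089,-0.008,0.006,0.014,0,0],[0.021,0.089,-0.008,0.006,0.014,0,0],[0,0,0,0,0,0,0]]])

```text
clock: 9.75
eef_pos: [538.0, 193.0, 216.0]
tool_rot: [2.889, 0.267, 1.735]
force: [0.2, -0.7, -0.1]
width: 85.3
gripper_force: 0.3
```

```bash
python3 - <<'E'
from h import *
show();rel();print(arcN(61,16,10))
plan([fromN(arcN(t,al,e),al,be) for t,al,be,e in((63,14,-16,10),(65,11,-8,10),(67,8,0,9))],0,vmax=20,amax=7)
E
```

```text
t 9.75 chestxyz [ 47.2  -6.8 216. ] rotvec rel [-13.8 -15.7   2.3] F [ 0.2 -0.7 -0.1] w 85.3 q [-1.22  0.69  1.    1.96 -0.46  0.61  0.16] gf 0.3432997438358143
N [  3.   -3.  217.9] yxy euler rel [-13.8 -15.9   0.4]
[-5.28582173e-02  2.15058830e+02]
[[-0.003,-0.003,-0.007,0.022,0.006,-0.002,0],[0.033,0.089,-0.007,0.007,0.012,0.003,0],[0.033,0.089,-0.007,0.007,0.012,0.003,0],[0.033,0.089,-0.002,0.006,0.012,-0.001,0],[0.033,0.089,-0.002,0.006,0.012,-0.001,0]]
```

Call:
step_arm(series=[[[0,0,0,0.022,0.006,-0.002,0],[0.033,0.089,-0.007,0.007,0.012,0.003,0],[0.033,0.089,-0.007,0.007,0.012,0.003,0],[0.033,0.089,-0.002,0.006,0.012,-0.001,0],[0.033,0.089,-0.002,0.006,0.012,-0.001,0],[0,0,0,0,0,0,0]]])

```text
clock: 10.35
eef_pos: [543.7, 202.6, 213.1]
tool_rot: [3.007, 0.0, 1.805]
force: [-0.1, -0.9, -0.2]
width: 85.4
gripper_force: 0.3
```

```bash
python3 - <<'E'
from h import *
show();rel()
t=ctrl.get_image("scene");cv2.imwrite("pics/d.png",cv2.resize(t["img"][100:270,230:430,::-1],None,fx=3,fy=3))
R=tl(8,0);p=np.radians(82);T=wp(QC,[70.9-115*np.cos(p),0,100+115*np.sin(p)])
print(T);plan([(R,T)],0)
E
```

```text
t 10.35 chestxyz [ 55.1   1.1 213.1] rotvec rel [-7.7 -0.   0.2] F [-0.1 -0.9 -0.2] w 85.4 q [-0.9   0.6   0.75  1.88 -0.59  0.75  0.39] gf 0.2904933731770143
N [ 11.2   1.3 220.2] yxy euler rel [-7.7 -0.1  0.2]
[543.8476796  201.44203847 213.88082791]
[[-0.007,0.002,-0.003,-0.015,0.005,-0.008,0]]
```

View pics/d.png

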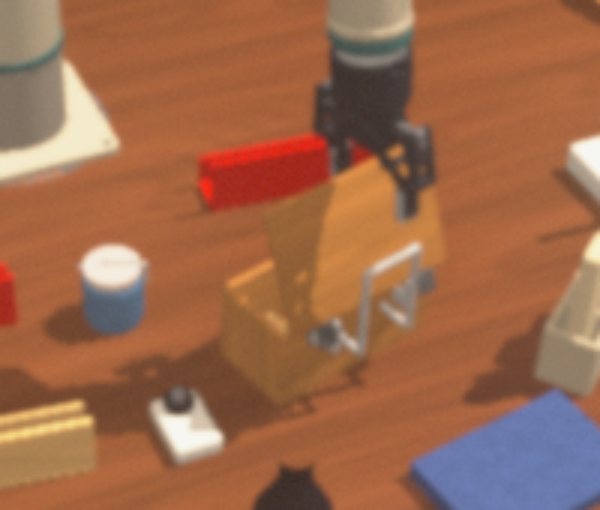

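The lid stands at about 67° between the open fingers, its lip resting on the near pad. Closing.

Call:
step_arm(series=[[[0,0,0,-0.01,0.005,-0.008,0.2],[0,0,0,0,0,0,0.4],[0,0,0,0,0,0,0.6],[0,0,0,0,0,0,0.7],[0,0,0,0,0,0,0.8]]])

```text
clock: 10.9
eef_pos: [543.2, 203.4, 214.6]
tool_rot: [3.007, -0.001, 1.808]
force: [0.1, -0.3, -0.1]
width: 17.1
gripper_force: 0.0
```

Call:
step_arm(series=[[[0,0,0,0,0,0,0.85],[0,0,0,0,0,0,0.9],[0,0,0,0,0,0,1],[0,0,0,0,0,0,1],[0,0,0,0,0,0,1]]])

```text
clock: 11.4
eef_pos: [542.3, 202.8, 214.6]
tool_rot: [3.009, -0.002, 1.808]
force: [-5.1, -0.7, 6.0]
width: 9.0
gripper_force: 58.8
```

```bash
python3 - <<'E'
from h import *
show()
s,R,p=cur()
c=place(np.array([p-[QC[0],QC[1],0]]),[0,0,-QC[2]])[0]
H=np.array([70.9,100]);r=c[[0,2]]-H;print("radius",np.linalg.norm(r),"angle",np.degrees(np.arctan2(r[1],-r[0])))
W=[]
L=np.linalg.norm(r)
for th in(84,86,88,90):
    t=np.radians(th);W.append((tl(90-th,0),wp(QC,[H[0]-L*np.cos(t),c[1],H[1]+L*np.sin(t)])))
plan(W,1)
E
```

```text
t 11.4 chestxyz [ 53.7   1.6 214.6] rotvec rel [-7.6  0.1  0.1] F [-5.1 -0.7  6. ] w 9.0 q [-0.9   0.59  0.75  1.88 -0.59  0.75  0.39] gf 58.842830657958984
radius 115.86041705043938 angle 81.4724388580565
[[0.035,-0.003,-0.002,0.0,0.034,0.0,1],[0.044,0.0,-0.0,-0.0,0.027,0.0,1],[0.044,0.0,0.0,0.0,0.027,0.0,1],[0.044,0.0,0.0,-0.0,0.027,0.0,1]]
```

Call:
step_arm(series=[[[0.035,0,0,0,0.034,0,1],[0.044,0,0,0,0.027,0,1],[0.044,0,0,0,0.027,0,1],[0.044,0,0,0,0.027,0,1],[0,0,0,0,0,0,1],[0,0,0,0,0,0,1]]])

```text
clock: 12.0
eef_pos: [560.5, 206.7, 215.8]
tool_rot: [3.137, -0.001, 1.807]
force: [0.1, -0.0, -3.5]
width: 9.1
gripper_force: 58.8
```

```bash
python3 - <<'E'
from h import *
show()
t=ctrl.get_image("scene");cv2.imwrite("pics/e.png",cv2.resize(t["img"][100:270,230:430,::-1],None,fx=3,fy=3))
E
```

```text
t 12.0 chestxyz [ 72.3   1.2 215.8] rotvec rel [-0.3  0.   0.1] F [ 0.1 -0.  -3.5] w 9.1 q [-0.85  0.68  0.75  1.71 -0.55  0.97  0.35] gf 58.80286753177643
```

View pics/e.png

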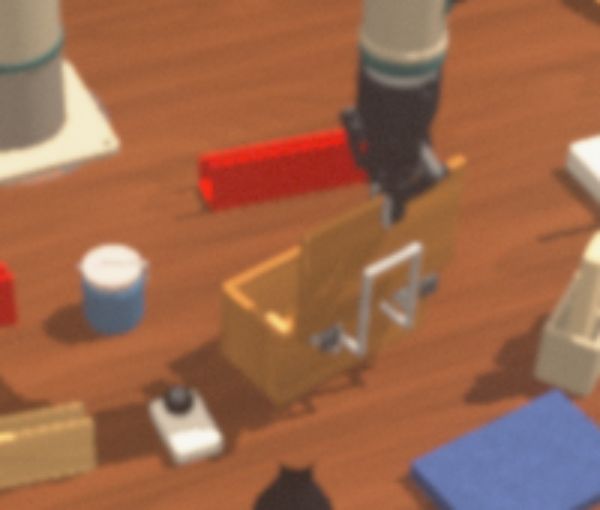

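The lid is vertical with almost no side load. Lifting straight up, slowly.

Call:
step_arm(series=[[[0,0,0,0,0,-0.03,1],[0,0,0,0,0,-0.03,1],[0,0,0,0,0,0,1]]])

```text
clock: 12.35
eef_pos: [559.7, 206.7, 226.0]
tool_rot: [3.138, -0.002, 1.808]
force: [-0.6, -0.8, -2.4]
width: 8.8
gripper_force: 58.8
```

Call:
step_arm(series=[[[0,0,0,0,0,-0.03,1],[0,0,0,0,0,-0.03,1],[0,0,0,0,0,0,1]]])

```text
clock: 12.65
eef_pos: [560.7, 206.9, 235.2]
tool_rot: [3.136, -0.002, 1.808]
force: [0.3, -0.5, -2.7]
width: 8.9
gripper_force: 58.9
```

```bash
python3 - <<'E'
from h import *
s,R,p=cur()
W=[(R,p+[0,0,70]),(tool(QR[2],0),wp(QR,[0,1,302]))]
plan(W,1,vmax=25)
from sim import run
run(s["qpos"],W+[(tool(QR[2],0),wp(QR,[0,1,141]))])
E
```

```text
[[0.0,0.0,0.0,0.0,0.001,-0.156,1],[0.0,0.0,0.0,0.0,0.001,-0.156,1],[0.0,0.0,0.0,0.0,0.001,-0.156,1],[0.0,-0.0,0.028,-0.154,-0.049,0.001,1],[0.0,-0.0,0.028,-0.155,-0.046,0.001,1],[0.0,-0.0,0.028,-0.156,-0.043,0.001,1],[0.0,-0.0,0.028,-0.157,-0.039,0.001,1],[0.0,-0.0,0.028,-0.158,-0.036,0.001,1],[0.0,-0.0,0.028,-0.158,-0.032,0.001,1],[0.0,-0.0,0.028,-0.159,-0.029,0.001,1],[0.0,-0.0,0.028,-0.16,-0.025,0.001,1],[0.0,-0.0,0.028,-0.16,-0.022,0.001,1]]
[[0.0,-0.0,0.028,-0.161,-0.018,0.001,1],[0.0,-0.0,0.028,-0.161,-0.015,0.001,1],[0.0,-0.0,0.028,-0.161,-0.011,0.001,1],[0.0,-0.0,0.028,-0.161,-0.008,0.001,1],[0.0,-0.0,0.028,-0.162,-0.004,0.001,1],[0.0,-0.0,0.028,-0.162,-0.001,0.001,1],[0.0,-0.0,0.028,-0.162,0.003,0.001,1],[0.0,-0.0,0.028,-0.162,0.006,0.001,1]]
[-0.89  0.6   0.82  1.59 -0.47  1.15  0.27] err 0.0 0.0
[-0.23  0.57  0.88  1.67 -0.48  1.13  0.65] err 0.0 0.0
[-0.12  0.75  0.71  1.84 -0.67  0.81  0.81] err 0.0 0.0
```

Call:
step_arm(series=[[[0,0,0,0,0,-0.1,1],[0,0,0,0,0,-0.16,1],[0,0,0,0,0,-0.16,1],[0,0,0,0,0,-0.06,1],[0,0,0.01,-0.08,-0.025,0,1],[0,0,0.028,-0.155,-0.046,0,1],[0,0,0.028,-0.156,-0.043,0,1],[0,0,0.028,-0.157,-0.039,0,1],[0,0,0.028,-0.158,-0.036,0,1],[0,0,0.028,-0.158,-0.032,0,1],[0,0,0.028,-0.159,-0.029,0,1],[0,0,0.028,-0.16,-0.025,0,1]]])

```text
clock: 13.85
eef_pos: [547.7, 21.2, 305.5]
tool_rot: [3.139, -0.002, 1.641]
force: [0.7, 0.3, -2.4]
width: 9.2
gripper_force: 58.8
```

Call:
step_arm(series=[[[0,0,0.028,-0.16,-0.02,0,1],[0,0,0.028,-0.161,-0.018,0,1],[0,0,0.028,-0.161,-0.015,0,1],[0,0,0.028,-0.161,-0.011,0,1],[0,0,0.028,-0.161,-0.008,0,1],[0,0,0.028,-0.162,-0.004,0,1],[0,0,0.028,-0.162,0,0,1],[0,0,0.02,-0.12,0.003,0,1],[0,0,0,-0.05,0,0,1],[0,0,0,0,0,0,1]]])

```text
clock: 14.85
eef_pos: [535.9, -172.6, 305.3]
tool_rot: [3.139, -0.002, 1.472]
force: [0.1, 0.1, -3.6]
width: 9.1
gripper_force: 58.7
```

```bash
python3 - <<'E'
from h import *
show()
plan([(tool(QR[2],0),wp(QR,[0,1,290])),(tool(QR[2],0),wp(QR,[0,1,215]))],1,vmax=25)
E
```

```text
t 14.85 chestxyz [ -41.  -361.6  305.3] rotvec rel [-0.1  0.1 19.3] F [ 0.1  0.1 -3.6] w 9.1 q [-0.29  0.56  0.89  1.68 -0.48  1.13  0.64] gf 58.71875524520874
[[0.001,-0.001,0.021,-0.107,-0.007,0.051,1],[0.001,-0.001,0.021,-0.107,-0.005,0.051,1],[0.0,0.0,0.0,0.0,-0.0,0.167,1],[0.0,0.0,0.0,0.0,-0.0,0.167,1],[0.0,0.0,0.0,0.0,-0.0,0.167,1]]
```

Call:
step_arm(series=[[[0,0,0.021,-0.107,-0.007,0.05,1],[0,0,0.021,-0.107,-0.005,0.05,1],[0,0,0,0,0,0.167,1],[0,0,0,0,0,0.167,1],[0,0,0,0,0,0.167,1],[0,0,0,0,0,0,1],[0,0,0,0,0,0,1]]])

```text
clock: 15.55
eef_pos: [532.4, -201.3, 215.3]
tool_rot: [3.14, -0.003, 1.444]
force: [0.6, -1.1, -2.2]
width: 9.1
gripper_force: 59.0
```

```bash
python3 - <<'E'
from h import *
show();_,R,p=cur();print(place(np.array([p-[QR[0],QR[1],0]]),[0,0,-QR[2]])[0])
s=ctrl.get_image("scene");t=ctrl.get_image("top")
a=s["img"][:,:,::-1].copy();b=t["img"][:,:,::-1].copy()
# predicted lid outline: bottom knuckle edge and lip, in tool pose
for c,im in((s,a),(t,b)):
    for zz in(p[2]-127.4,p[2]+29):
        L=[wp(QR,[x,y,zz]) for x,y in((0,-100),(0,100))];
        pts=proj(c,L);cv2.line(im,tuple(pts[0].round().astype(int).tolist()),tuple(pts[1].round().astype(int).tolist()),(0,255,0),1)
o=np.zeros((600,800,3),np.uint8);o[:,:400]=cv2.resize(a[130:310,160:280],(400,600));o[:330,400:]=cv2.resize(b[160:259,280:400],(400,330))
cv2.imwrite("pics/f.png",o)
plan([(tool(QR[2],0),wp(QR,[0,1,215])),(tool(QR[2],0),wp(QR,[0,1,145]))],1,vmax=12)
E
```

```text
t 15.55 chestxyz [ -51.1 -388.7  215.3] rotvec rel [-0.1  0.1 20.9] F [ 0.6 -1.1 -2.2] w 9.1 q [-0.18  0.66  0.82  1.78 -0.58  0.96  0.75] gf 59.008026123046875
[  1.29643828   4.20740241 215.34171448]
[[0.006,-0.002,0.006,-0.016,-0.014,0.01,1],[0.0,0.0,0.0,0.0,-0.0,0.078,1],[0.0,0.0,0.0,0.0,-0.0,0.078,1],[0.0,0.0,0.0,0.0,-0.0,0.078,1],[0.0,0.0,0.0,0.0,-0.0,0.078,1],[0.0,0.0,0.0,0.0,-0.0,0.078,1],[0.0,0.0,0.0,0.0,-0.0,0.078,1]]
```

View pics/f.png

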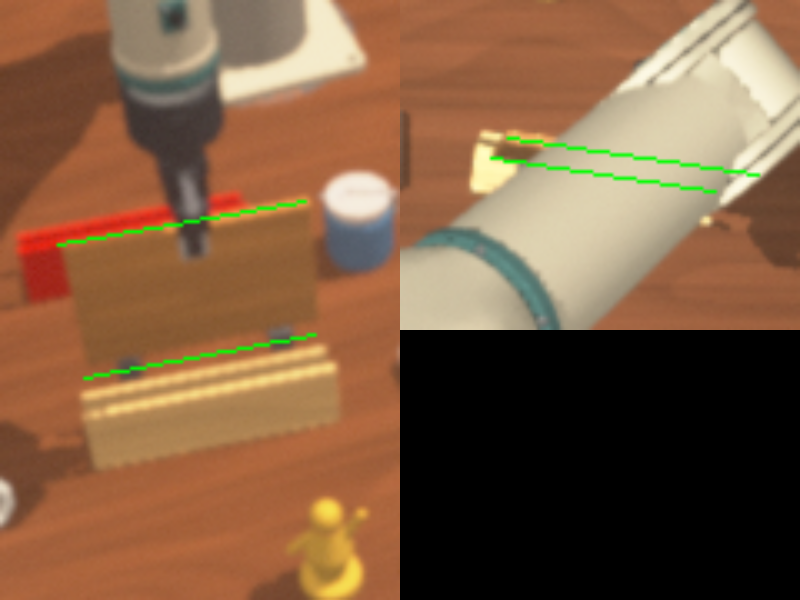

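The lid hangs vertical above the wooden rack (slot at about (210,380) in the left crop), and its outline matches the prediction (green) to a few mm. Lowering it after a small sideways correction.

Call:
step_arm(series=[[[0.004,0,0.006,-0.019,-0.011,0,1],[0,0,0,0,0,0,1],[0,0,0,0,0,0.08,1],[0,0,0,0,0,0.08,1],[0,0,0,0,0,0.08,1],[0,0,0,0,0,0,1]]])

```text
clock: 16.25
eef_pos: [529.0, -203.3, 176.7]
tool_rot: [-3.137, -0.004, 1.438]
force: [-0.1, -0.8, -1.8]
width: 8.9
gripper_force: 58.9
```

Call:
step_arm(series=[[[0,0,0,0,0,0.08,1],[0,0,0,0,0,0.08,1],[0,0,0,0,0,0,1]]])

```text
clock: 16.55
eef_pos: [529.3, -203.5, 153.2]
tool_rot: [-3.138, -0.004, 1.438]
force: [-0.1, 0.8, -2.8]
width: 8.9
gripper_force: 58.9
```

```bash
python3 - <<'E'
from h import *
show();_,R,p=cur();print(place(np.array([p-[QR[0],QR[1],0]]),[0,0,-QR[2]])[0],(tool(QR[2],0).inv()*R).as_rotvec(degrees=True))
E
```

```text
t 16.55 chestxyz [ -54.7 -390.1  153.2] rotvec rel [ 0.2  0.2 21.2] F [-0.1  0.8 -2.8] w 8.9 q [-0.13  0.73  0.75  1.84 -0.66  0.84  0.82] gf 58.9046984910965
[ -1.56456017   1.62111528 153.21042499] [0.21876304 0.20878279 0.02273743]
```

Call:
step_arm(series=[[[0,0,0,0,0.008,0.03,1],[0,0,0,0,0,0.03,1],[0,0,0,0,0,0,1]]])

```text
clock: 16.85
eef_pos: [531.4, -204.3, 145.7]
tool_rot: [-3.14, -0.003, 1.438]
force: [-0.4, 0.1, -2.3]
width: 8.8
gripper_force: 59.0
```

Call:
step_arm(series=[[[0,0,0,0,0,0.012,1],[0,0,0,0,0,0,1]]])

```text
clock: 17.05
eef_pos: [531.6, -204.4, 144.4]
tool_rot: [-3.141, -0.003, 1.438]
force: [0.0, 0.8, -2.4]
width: 8.8
gripper_force: 59.0
```

Call:
step_arm(series=[[[0,0,0,0,0,0.01,1],[0,0,0,0,0,0,1]]])

```text
clock: 17.25
eef_pos: [531.5, -204.4, 142.8]
tool_rot: [-3.141, -0.003, 1.439]
force: [0.6, 0.5, -1.4]
width: 9.2
gripper_force: 59.0
```

Call:
step_arm(series=[[[0,0,0,0,0,0.01,1],[0,0,0,0,0,0,1]]])

```text
clock: 17.45
eef_pos: [531.4, -204.4, 141.2]
tool_rot: [-3.141, -0.003, 1.438]
force: [0.4, 0.6, -2.5]
width: 9.1
gripper_force: 59.0
```

Call:
step_arm(series=[[[0,0,0,0,0,0.01,1],[0,0,0,0,0,0,1]]])

```text
clock: 17.65
eef_pos: [531.7, -204.4, 139.9]
tool_rot: [-3.141, -0.003, 1.438]
force: [0.0, 0.2, -1.8]
width: 9.2
gripper_force: 59.2
```

Call:
step_arm(series=[[[0,0,0,0,0,0.01,1],[0,0,0,0,0,0,1]]])

```text
clock: 17.85
eef_pos: [531.9, -204.5, 139.7]
tool_rot: [3.141, -0.003, 1.438]
force: [-1.3, 2.6, 9.7]
width: 9.2
gripper_force: 60.9
```

Call:
step_arm(series=[[[0,0,0,0,0,0.01,1],[0,0,0,0,0,0,1]]])

```text
clock: 18.05
eef_pos: [532.2, -204.5, 139.6]
tool_rot: [3.14, -0.004, 1.439]
force: [-3.5, 3.2, 20.3]
width: 9.0
gripper_force: 62.5
```

It touched down on the floor of the slot. I'll take the pressure off and open gently.

Call:
step_arm(series=[[[0,0,0,0,0,-0.016,1],[0,0,0,0,0,0,1],[0,0,0,0,0,0,0.85],[0,0,0,0,0,0,0.8],[0,0,0,0,0,0,0.75],[0,0,0,0,0,0,0.7],[0,0,0,0,0,0,0.65],[0,0,0,0,0,0,0.6],[0,0,0,0,0,0,0.6]]])

```text
clock: 18.95
eef_pos: [531.5, -204.4, 139.2]
tool_rot: [-3.141, -0.003, 1.438]
force: [0.5, 0.3, -0.1]
width: 33.8
gripper_force: 0.0
```

```bash
python3 - <<'E'
from h import *
show()
s=ctrl.get_image("scene");cv2.imwrite("pics/g.png",cv2.resize(s["img"][130:310,160:280,::-1],(400,600)))
E
```

```text
t 18.95 chestxyz [ -52.8 -391.5  139.2] rotvec rel [ 0.   0.1 21.2] F [ 0.5  0.3 -0.1] w 33.8 q [-0.12  0.75  0.73  1.85 -0.68  0.81  0.83] gf 0.0
```

View pics/g.png

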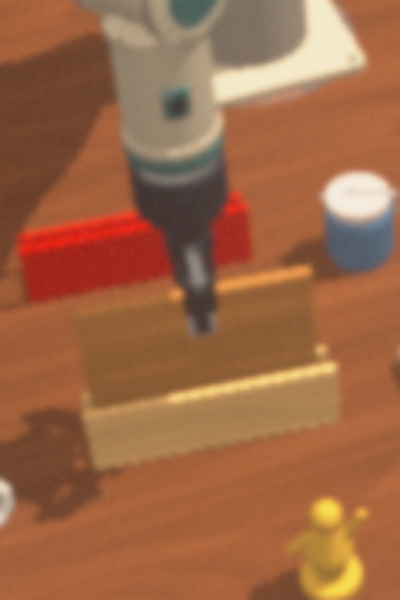

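The lid stands upright in the middle of the rack with no finger load. I'll open wider and retreat straight up.

Call:
step_arm(series=[[[0,0,0,0,0,0,0.4],[0,0,0,0,0,0,0.4],[0,0,0,0,0,-0.05,0.4],[0,0,0,0,0,-0.1,0.4],[0,0,0,0,0,-0.15,0.4],[0,0,0,0,0,-0.2,0.4],[0,0,0,0,0,-0.2,0.4],[0,0,0,0,0,-0.2,0.4],[0,0,0,0,0,-0.1,0.4],[0,0,0,0,0,0,0.4],[0,0,0,0,0,0,0.4]]])

```text
clock: 20.1
eef_pos: [531.4, -204.6, 289.6]
tool_rot: [3.142, -0.003, 1.438]
force: [0.4, 0.2, -0.4]
width: 51.3
gripper_force: 0.0
```

```bash
python3 - <<'E'
from h import *
show()
s=ctrl.get_image("scene");cv2.imwrite("pics/z.png",cv2.resize(s["img"][100:330,120:440,::-1],None,fx=2.4,fy=2.4))
E
```

```text
t 20.1 chestxyz [ -52.9 -391.7  289.6] rotvec rel [-0.   0.2 21.2] F [ 0.4  0.2 -0.4] w 51.3 q [-0.22  0.58  0.88  1.69 -0.5   1.11  0.68] gf 0.0
```

View pics/z.png

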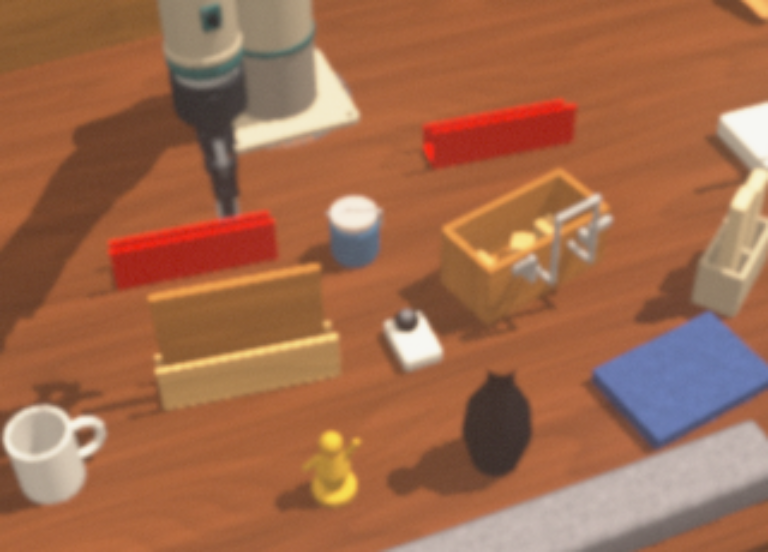

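The lid stands in the wooden rack (~(240,330)), the chest is open, nothing else has moved, and the gripper is clear. Handing in.

```bash
python3 -c "
from cell import ctrl
print(ctrl.finish_job())"
```

```text
the job is handed in; nothing more can be done
None
```

The lid was swung upright, lifted straight off its pins without force, stood hinge edge down in the middle of the wooden rack and let go; nothing else on the shelf was moved, and the job was handed in at about 20 s.

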